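Build a heel stack in the jig and hold the top piece over it

ROBOT

A 6-joint arm with a two-finger parallel gripper is mounted at the origin on the work surface. World frame = base frame: x ahead of the robot, y to its left, z up, the work surface at z = 0. Lengths are in m, angles in rad, forces in N, time in s.
With the tool pointing down it reaches from about 0.3 to 1 m from the base axis. Payload 5.1 kg.
Tool frame: the origin (TCP) lies at the very end of the fingers, on their centre line; the grasp point (between the pads) lies 19 mm behind it; z points along the fingers, y is the line along which they close (so a half turn about z gives the same grasp; the last joint's range is limited). The gripper opens to 95 mm and grips with 3 to 60 N. Pads are 20 mm wide; open, the fingers measure 119 mm over their backs; the gripper's body (75 mm by 180 mm) begins 59 mm behind the grasp point.
Start: joints at [1.08, 0.124, 1.65, -0, 1.367, -0.083], TCP at [0.258, 0.597, 0.215] pointing down, gripper open.
Joint ranges: [-2.61, 2.61], [-1.02, 2.33], [0.03, 2.71], [-1.35, 4.49], [0.32, 2.68], [-2.91, 2.91]. Speed limits (rad/s): [2.57, 2.57, 3.14, 3.14, 3.14, 3.14].

INTERFACE

Orientations are given as [roll, pitch, yaw] about the fixed x, y, z axes, in that order (R = Rz(yaw) Ry(pitch) Rx(roll)).
In Python, from cell import arm gives the robot as it stands.
- The arm moves only by the tool drive_tool, never from a script. Its argument "deltas" is a list of rows, each a list of 6 numbers: the shift along the world's x, y, z each as a share of 0.8 m, from -1 to 1, then the turn, a rotation vector about the world's x, y, z each as a share of pi/2 rad, from -1 to 1. A call has 1 to 5 rows; each row is the pose to reach, as a shift and turn from the pose commanded when the call began; what a row does not reach only later rows make up. A row lasts 1/10 s, in which the tool goes at most 50 mm and 8.59 degrees, less where a joint would pass 70% of its speed; a pose out of reach is approached as far as the arm can. A call with a number of a shift or a turn outside -1 to 1 is refused whole. A call with a gripper value outside its range is refused whole. "claw" is the finger opening in mm, from 0 to 95.1, set as the call begins (left out, the last holds). The fingers move at their own pace and stop on an object; the grip force is fixed at half the most. Time passes only in rows, so rows that repeat a pose let the fingers close. It gives the time, the measured TCP pose, the force, the opening and the grip force at its end, in the units of the state.
- arm.read_state(): the state, without advancing time (a new reading comes with each control period).
- arm.camera(name): name is "scene" or "side" or "wrist"; returns a dict with "img" (384x512x3 uint8, red, green, blue), "camera_matrix" (3x3 intrinsics, pixels), "distortion" ([k1, k2, p1, p2, k3] as OpenCV has them; the pictures are not rectified), "R" (3x3) and "t" (3): a world point X has camera coordinates R X + t; the wrist camera has in their place "T_tool_cam" (4x4, takes a point from camera to tool coordinates, whose origin is the TCP and whose axes are the flange's). Camera axes: x right, y down, z forward; pixel columns grow to the right and rows downward; lengths in m; the calibration is good to about 2 mm. A picture is of the moment at which its call begins: read the wrist's pose just before it. There is no depth.
- arm.close_job(): hands the job in; it is judged then, once.
Trained networks look in the newest picture that a camera, given by its name, has taken for a name from the list of things; names that differ only in an ending like _2 or _b are one class to them, and where a whole thing is asked for, a point or a joint stands for the part that bears it (a point fixed in the world has none). Each returns a list of dicts, best first, with "conf" (0 to 1); they miss things now and then, are a little off and sometimes report something else, mostly with a low value. They report only what shows in the picture. A call takes as long as a camera call. They do not tell look-alikes from the thing itself.
- arm.outline_of(camera, target): "region" (384x512 bool, what is visible of it) and "box" ([left, top, width, height] in pixels, round what is visible of it).
The state is a dict: "clock": time; "joints": joint angles; "qd": joint speeds; "joint_torque": joint torques, N m; "position": TCP position; "tool_rot": TCP orientation; "wrist_force": force on the tool from outside, world axes, zero at the start; "wrist_torque": the same for the moment, N m; "finger_gap": finger opening in m; "finger_force": force on a finger pad.
Only numpy, scipy, OpenCV 4.12 (cv2) and the standard library are available. Lean on these libraries where they do the work, as an engineer would, in place of code of your own. Each camera call takes 0.05 s, during which the arm holds its last target. There are 200 camera calls.

TASK

Build up a boot heel in the jig: lay the brown heel block down on the pocket floor, round back towards the two angled blue blocks, then lay the orange lift squarely on top of it inside the pocket. Finally carry the black rubber top piece over the punch rack and finish still holding it level, about a centimetre above the lift, lined up with its outline and touching neither the lift nor the jig; do not let go or set it down. Never touch the punch rack, and leave the glue bottle, tack tin and hammer where they are.

Things in the scene. Friction and masses are not known exactly. Their poses are not given: they have to be found in the camera images.
- jig: Heel jig, fixed: white plate 130 x 110 mm (x, y), 10 mm thick, carrying a pocket of blue blocks whose tops are 46 mm above the plate's underside. Origin: underside of the plate, below the pocket's centre; z up, x to the pocket's rear. x is within 0.4 rad of pointing away from the robot. A seated part has its x along jig x and its origin over the jig's.
- jig_pocket (a point): Centre of the pocket floor, 10 mm above the jig's origin. The 68 x 56 mm heel outline fits with 2.5 mm play all round. Front (-x): a straight wall and short side posts (x = -37 to -26 mm). Rear: two angled blocks hold the round end (x over +20 mm). From x = -25 to +20 mm both sides are open, for fingers holding a part across y.
- heel_block: Brown heel block with dark lines, 28 mm high, about 80 g, loose. D-shaped: 68 mm long (x), 56 mm wide (y); straight breast at x = -34 mm, flat sides to x = +6 mm, then a half round to x = +34 mm. Origin: underside, middle of the outline; z up. Grip across y near the origin; centre of mass at x = -3 mm. x starts within 0.6 rad of pointing away from the robot, like lift and top piece.
- lift: Orange lift (spacer), same D-shaped outline as the heel block, 8 mm thick, 30 g nominal, lying free on the bench. Origin: underside, middle of the outline; x to its round end, z up. In place its underside is 38 mm and its top 46 mm above the jig's underside, flush with the blue blocks.
- top_piece: Black rubber top piece, same D-shaped outline, 8 mm thick, 35 g nominal, lying free on the bench. Origin: underside, middle of the outline; x to its round end, z up.
- lift_back (a point): Rearmost point of the lift's round end, on its underside, at x = +34 mm from its origin.
- top_piece_back (a point): Rearmost point of the top piece's round end, on its underside, at x = +34 mm from its origin.
- rack: Punch rack between the loose parts and the jig, fixed to the bench: dark wooden bar 300 mm long (x), 36 mm wide (y), 45 mm high, with seven upright steel punches whose tips reach 100 mm above the bench. Origin: underside, centre.
- glue_bottle: White glue bottle with a blue nozzle, 68 mm across, 125 mm high, standing beyond the jig. Origin: underside, centre. Leave alone.
- tack_tin: Brass-coloured round tin with a pale lid, 72 mm across, 45 mm high, to the right of the jig. Origin: underside, centre. Leave alone.
- hammer: Hammer with a wooden handle, 240 mm long, lying across the bench beyond the loose parts. Origin: underside, near the middle. Leave alone.
Not all that is in view belongs to the job. Of the things shaped like the lift, the orange one is meant. Of the things shaped like the heel_block, the brown one is meant.

How it is judged:
On the way, in this order (a step that is already met when the one before it is completed fails the run):
1. the heel block sits on the pocket floor, let go (horizontal distance between heel_block and jig below 0.006 m and z of heel_block in the frame of jig between 0.007 and 0.012 m and angle between the x axis of heel_block and the x axis of jig, either way round below 0.17 rad and angle between heel_block's own z axis and vertical below 0.06 rad and contact force between heel_block and the fingers below 0.1 N and linear speed of heel_block below 0.02 m/s), for 0.2 s.
2. the lift lies squarely on the block inside the pocket, let go (horizontal distance between each of heel_block, lift and jig below 0.006 m and z of heel_block in the frame of jig between 0.007 and 0.012 m and angle between the x axis of each of heel_block, lift and the x axis of jig, either way round below 0.17 rad and angle between each of heel_block, lift's own z axis and vertical below 0.06 rad and z of lift in the frame of jig between 0.035 and 0.04 m and contact force between lift and the fingers below 0.1 N and linear speed of lift below 0.02 m/s), for 0.2 s.
3. the top piece passes above the punch rack (height (world z) of top_piece above 0.1 m and y of top_piece in the frame of rack between -0.06 and 0.06 m and x of top_piece in the frame of rack between -0.18 and 0.18 m and contact force between top_piece and the fingers above 0.3 N), for 0.04 s.
At the end, for the whole second after the job is handed in: Block and lift lie flat in the pocket at full depth (2 mm), centred within 6 mm, square within 0.17 rad, released. Top piece held still and level (0.12 rad), 3 to 18 mm above the lift, centred on it within 7 mm, round ends within 10 mm, touching neither lift nor jig (horizontal distance between each of heel_block, lift and jig below 0.006 m and z of heel_block in the frame of jig between 0.007 and 0.012 m and angle between the x axis of each of heel_block, lift and the x axis of jig, either way round below 0.17 rad and angle between each of heel_block, lift's own z axis and vertical below 0.06 rad and z of lift in the frame of jig between 0.035 and 0.04 m and contact force between each of heel_block, lift and the fingers below 0.1 N and z of top_piece in the frame of jig between 0.049 and 0.064 m and horizontal distance between top_piece and lift below 0.007 m and horizontal distance between top_piece_back and lift_back below 0.01 m and angle between top_piece's own z axis and vertical below 0.12 rad and contact force between top_piece and lift below 0.05 N and contact force between top_piece and jig below 0.05 N and contact force between top_piece and heel_block below 0.05 N and contact force between top_piece and the fingers above 0.3 N and linear speed of top_piece below 0.02 m/s); the arm keeps its last pose, push and grip.
It fails at once if the punch rack is touched (contact force between rack and anything else above 1 N).
It fails at once if the glue bottle is disturbed (distance of glue_bottle from where it was at the start of the episode above 0.015 m).
It fails at once if the tack tin is disturbed (distance of tack_tin from where it was at the start of the episode above 0.015 m).
It fails at once if the hammer is disturbed (distance of hammer from where it was at the start of the episode above 0.015 m).
It also fails if it takes over 70 s, if anything falls off the work surface, if the arm or the gripper's body presses on something with over 40 N, if the wrist force passes 120 N, or if a joint passes its speed limit or range.

## Working session

There is one attempt and no reset: what is moved stays moved. The work goes in short steps, Python scripts to look and compute and a tool call to move; the robot and the scene stay as the last step left them, time stands still between calls to the robot, and variables do not carry over. Pictures are saved under pics/ and viewed, at most 10 in all, crops included, and the job is handed in when it is done.

Besides the shell and the picture viewer there is one more tool, called by a JSON object that holds its "fn" and its "kwargs". drive_tool: Moves the arm, as the interface text tells. Shift numbers are shares of 0.8 m and turn numbers shares of pi/2 rad, none past 1 either way. Its arguments: {"type":"object","properties":{"deltas":{"type":"array","items":{"type":"array","items":{"type":"number","minimum":-1,"maximum":1}}},"claw":{"type":"number"}},"required":["deltas"]}

```bash
mkdir -p pics; ls; python3 - <<'E'
from cell import arm
import cv2,numpy as np
s=arm.read_state();print({k:np.round(v,3).tolist() for k,v in s.items()})
ims=[]
for n in("scene","side"):
    c=arm.camera(n);cv2.imwrite(f"pics/{n}0.png",c["img"][...,::-1]);np.save(f"{n}0.npy",c,allow_pickle=True)
    print(n,np.round(c["camera_matrix"],1).tolist(),np.round(c["distortion"],3),np.round(c["R"],3).tolist(),np.round(c["t"],3))
    ims.append(c["img"][...,::-1])
    for t in("jig","heel_block","lift","top_piece","rack"):
        print(t,[(round(d["conf"],2),d["box"]) for d in arm.outline_of(n,t)])
c=arm.camera("wrist");print(np.round(c["T_tool_cam"],3).tolist(),np.round(c["camera_matrix"],1).tolist())
cv2.imwrite("pics/a.png",cv2.resize(np.hstack(ims),(800,300),interpolation=cv2.INTER_AREA))
E
```

```text
pics
{'clock': 0.0, 'joints': [1.08, 0.125, 1.652, -0.0, 1.368, -0.083], 'qd': [0.0, -0.001, -0.0, 0.001, 0.001, -0.0], 'joint_torque': [-0.001, -41.76, -35.994, 0.077, 0.049, -0.0], 'position': [0.258, 0.596, 0.213], 'tool_rot': [-3.139, -0.0, 2.734], 'wrist_force': [-0.259, -0.862, 0.394], 'wrist_torque': [0.023, -0.005, -0.035], 'finger_force': 0.0, 'finger_gap': 0.095}
scene [[393.9, 0.0, 251.8], [0.0, 393.9, 189.3], [0.0, 0.0, 1.0]] [-0.116  0.     0.     0.     0.   ] [[-0.296, 0.955, -0.004], [0.786, 0.241, -0.569], [-0.542, -0.172, -0.822]] [ 0.144 -0.426  1.569]
jig [(0.64, [170.7, 156.5, 42.3, 42.0])]
heel_block [(0.96, [349.4, 195.0, 18.5, 18.1]), (0.85, [337.5, 223.8, 23.6, 28.7])]
lift [(0.89, [299.7, 206.8, 21.9, 21.4]), (0.66, [394.0, 221.5, 24.6, 17.5]), (0.6, [230.9, 141.5, 40.5, 82.3])]
top_piece [(0.64, [308.2, 171.7, 16.4, 20.9])]
rack [(0.71, [226.7, 140.8, 43.6, 81.9])]
side [[482.9, 0.0, 251.9], [0.0, 482.9, 184.0], [0.0, 0.0, 1.0]] [-0.164  0.     0.     0.     0.   ] [[0.323, -0.946, -0.014], [-0.604, -0.194, -0.773], [0.729, 0.258, -0.634]] [-0.164  0.406  1.188]
jig [(0.59, [286.8, 196.7, 52.2, 41.0])]
heel_block [(0.7, [162.6, 161.2, 18.4, 20.5]), (0.54, [144.9, 184.2, 19.4, 16.1])]
lift [(0.7, [188.4, 181.3, 20.5, 13.5]), (0.6, [108.9, 174.0, 21.8, 10.8])]
top_piece [(0.55, [177.4, 208.0, 20.6, 10.7])]
rack [(0.68, [227.7, 165.4, 41.8, 78.8])]
[[0.0, -0.97, -0.244, 0.069], [1.0, 0.0, 0.001, -0.0], [-0.0, -0.244, 0.97, -0.169], [0.0, 0.0, 0.0, 1.0]] [[342.2, 0.0, 252.8], [0.0, 342.2, 190.0], [0.0, 0.0, 1.0]]
```

View pics/scene0.png

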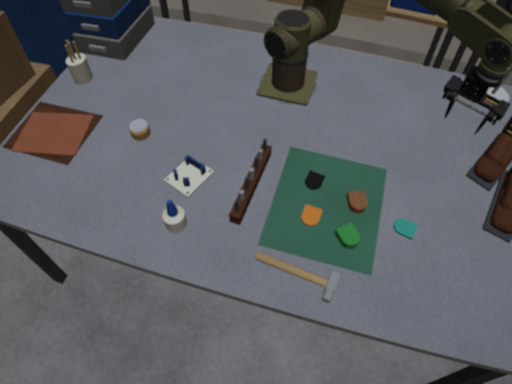

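View pics/side0.png

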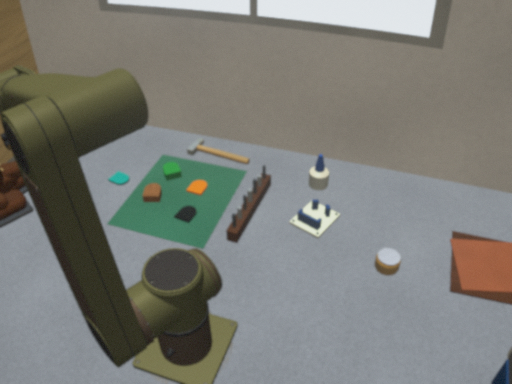

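Scene view: brown block (357,201) vs green look-alike (347,235); orange lift (312,215) vs teal look-alike (405,228); black top piece (315,180); jig (188,175); rack (250,182). By colour the brown and orange ones, on the green mat, are meant. Now a silhouette fit for coarse poses.

```bash
cat > h.py <<'E'
import cv2,numpy as np
from scipy.optimize import least_squares
from scipy.spatial.transform import Rotation as Ro
from cell import arm
a=np.linspace(-np.pi/2,np.pi/2,25)
D=np.vstack([[[-.034,-.028]],np.c_[.006+.028*np.cos(a),.028*np.sin(a)],[[-.034,.028]]])
PL=np.array([[-.065,-.055],[.065,-.055],[.065,.055],[-.065,.055]])
HSV={"brown":((0,90,50),(12,200,200)),"orange":((8,200,150),(22,255,255)),"black":((0,0,0),(179,255,45)),
     "blue":((105,90,20),(130,255,200)),"white":((0,0,140),(179,80,255))}
def shot(n):
    s=arm.read_state(); c=dict(arm.camera(n))
    if n=="wrist":
        T=np.eye(4);T[:3,:3]=Ro.from_euler("xyz",s["tool_rot"]).as_matrix();T[:3,3]=s["position"]
        W=np.linalg.inv(T@c["T_tool_cam"]);c["R"],c["t"]=W[:3,:3],W[:3,3]
    return c
def proj(c,P):
    return cv2.projectPoints(np.float64(P),cv2.Rodrigues(np.float64(c["R"]))[0],np.float64(c["t"]),c["camera_matrix"],np.float64(c["distortion"]))[0][:,0]
def ray(c,px,z):
    u=cv2.undistortPoints(np.float64([[px]]),c["camera_matrix"],np.float64(c["distortion"]))[0,0]
    R=np.array(c["R"]);o=-R.T@c["t"];d=R.T@[*u,1];return (o+d*(z-o[2])/d[2])[:2]
def mask(c,col,near,r=None):
    hsv=cv2.cvtColor(c["img"],cv2.COLOR_RGB2HSV);m=cv2.inRange(hsv,*map(np.array,HSV[col]))
    n,l,st,ce=cv2.connectedComponentsWithStats(m)
    k=[i for i in range(1,n) if st[i,4]>20]
    i=min(k,key=lambda i:np.hypot(*(ce[i]-near)))
    return np.uint8(l==i)*255
def hull(c,p,shape,z0,z1):
    x,y,w=p;R=np.array([[np.cos(w),-np.sin(w)],[np.sin(w),np.cos(w)]])
    q=shape@R.T+[x,y];P=np.vstack([np.c_[q,np.full(len(q),z)] for z in(z0,z1)])
    return cv2.convexHull(np.float32(proj(c,P)))
def fit(views,p0,shape,z0,z1):
    """views: [(cam,mask)]"""
    cs=[(c,cv2.findContours(cv2.convexHull and m,cv2.RETR_EXTERNAL,cv2.CHAIN_APPROX_NONE)[0]) for c,m in views]
    cs=[(c,max(k,key=len)[:,0].astype(float)) for c,k in cs]
    def f(p):
        return np.concatenate([[cv2.pointPolygonTest(hull(c,p,shape,z0,z1),tuple(q),True)-.5 for q in k] for c,k in cs])
    best=None
    for w in(-.5,0,.5) if len(p0)<3 else (p0[2],):
        r=least_squares(f,[*p0[:2],w],loss="soft_l1",x_scale=[.01,.01,.1],diff_step=1e-4,bounds=([-2,-2,-1.6],[2,2,1.6]))
        if best is None or r.cost<best.cost:best=r
    return best.x,np.sqrt(np.mean(f(best.x)**2))
E
python3 - <<'E'
from h import *
S,V=[np.load(n+"0.npy",allow_pickle=True).item() for n in("scene","side")]
for n,px,px2 in(("brown",(358,203),(152,192)),("orange",(312,215),(198,187)),("black",(315,180),(187,213)),("white",(188,178),(315,218))):
    for c,p in((S,px),(V,px2)):
        h=cv2.cvtColor(c["img"],cv2.COLOR_RGB2HSV);print(n,h[p[1]-1:p[1]+2,p[0]-1:p[0]+2].reshape(-1,3)[::4].tolist(),np.round(ray(c,p,.02 if n=="brown" else .008),3),end=" ")
        try:print(mask(c,n,p).sum()//255,cv2.boundingRect(mask(c,n,p)))
        except Exception as e:print(e)
for nm,c,pts in(("S",S,[(268,146),(233,213),(139,130),(173,215),(330,285),(258,256)]),("V",V,[(268,180),(233,235),(388,262),(319,183)])):
    print(nm,[np.round(ray(c,p,.03),3).tolist() for p in pts])
E
```

```text
brown [[13, 130, 116], [13, 128, 118], [13, 124, 117]] [0.502 0.353] 56 (348, 194, 16, 18)
brown [[13, 137, 154], [14, 137, 154], [14, 137, 147]] [0.49 0.35] 283 (228, 177, 41, 58)
orange [[15, 173, 171], [15, 174, 171], [15, 171, 171]] [0.579 0.223] min() iterable argument is empty
orange [[15, 204, 226], [16, 204, 225], [16, 207, 226]] [0.575 0.218] 109 (189, 182, 16, 11)
black [[120, 35, 29], [105, 20, 26], [128, 33, 31]] [0.446 0.204] 237 (305, 171, 19, 18)
black [[75, 32, 48], [90, 41, 44], [86, 41, 50]] [0.443 0.199] 37 (193, 285, 9, 13)
white [[101, 27, 134], [102, 36, 121], [47, 12, 149]] [ 0.56  -0.197] 765 (164, 161, 50, 35)
white [[47, 19, 216], [68, 14, 196], [98, 27, 171]] [ 0.548 -0.199] 63336 (80, 126, 432, 258)
S [[0.369, 0.022], [0.656, -0.007], [0.429, -0.439], [0.717, -0.178], [0.796, 0.319], [0.77, 0.107]]
V [[0.66, -0.007], [0.376, 0.014], [0.409, -0.445], [0.697, -0.177]]
```

{"fn": "drive_tool", "kwargs": {"deltas": [[0.278,-0.41,0.056,0,0,0.259],[0.278,-0.41,0.056,0,0,0.259],[0.278,-0.41,0.056,0,0,0.259],[0.278,-0.41,0.056,0,0,0.259],[0.278,-0.41,0.056,0,0,0.259]], "claw": 80}}

```text
clock: 1.15
position: [0.3972, 0.3906, 0.2431]
tool_rot: [3.141, 0.001, 3.141]
wrist_force: [0.6, 1.0, 0.1]
finger_gap: 0.08
finger_force: 0.0
```

{"fn": "drive_tool", "kwargs": {"deltas": [[0.1,-0.15,0.03,0,0,0],[0.1,-0.15,0.03,0,0,0],[0.1,-0.15,0.03,0,0,0],[0.1,-0.15,0.03,0,0,0],[0.1,-0.15,0.03,0,0,0]]}}

```text
clock: 1.65
position: [0.4769, 0.2716, 0.2669]
tool_rot: [3.141, 0.0, 3.138]
wrist_force: [0.9, 0.6, -0.7]
finger_gap: 0.0798
finger_force: 0.0
```

```bash
python3 - <<'E'
from h import *
c=shot("wrist");np.save("w1.npy",c,allow_pickle=True)
cv2.imwrite("pics/w1.png",c["img"][...,::-1])
h=cv2.cvtColor(c["img"],cv2.COLOR_RGB2HSV)
for n,P in(("brown",[.495,.352,.028]),("orange",[.577,.22,.008]),("black",[.445,.202,.008])):
    u=proj(c,[P])[0];i,j=int(u[1]),int(u[0]);print(n,u.round(),h[i-8:i+9:8,j-8:j+9:8].reshape(-1,3).tolist())
print(arm.read_state()["position"])
E
```

```text
brown [318. 178.] [[13, 153, 170], [12, 152, 171], [13, 157, 159], [12, 157, 164], [13, 160, 161], [12, 155, 155], [13, 159, 159], [13, 163, 161], [14, 161, 152]]
orange [214. 235.] [[20, 255, 242], [20, 255, 243], [20, 255, 243], [20, 255, 242], [20, 255, 243], [20, 255, 243], [20, 255, 243], [20, 255, 243], [20, 255, 242]]
black [196. 135.] [[133, 62, 37], [128, 52, 39], [115, 39, 39], [96, 34, 37], [113, 26, 40], [84, 35, 36], [107, 46, 39], [109, 52, 39], [120, 37, 41]]
[0.47624474 0.27239701 0.26647598]
```

View pics/w1.png

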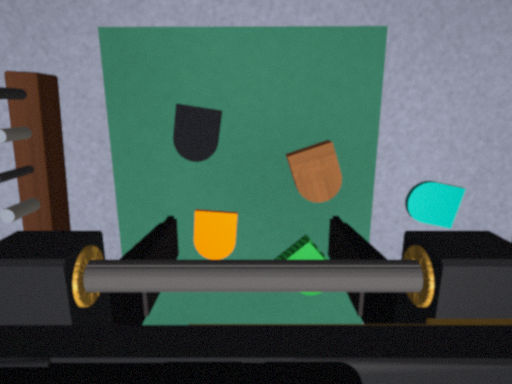

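Wrist view: black top piece (197,132), brown block (317,172), orange lift (215,235), green look-alike (305,265), teal look-alike (437,203). Brown and orange fit the description by colour. I'll fit them and confirm in one crop.

```bash
sed -i 's/"brown":((0,90,50),(12,200,200))/"brown":((5,110,60),(17,215,235))/;s/"orange":((8,200,150)/"orange":((12,200,150)/;s/(179,255,45)/(179,140,60)/' h.py; python3 - <<'E'
from h import *
c=np.load("w1.npy",allow_pickle=True).item();o=c["img"][...,::-1].copy()
for n,P,H in(("brown",[.495,.352],.028),("orange",[.577,.22],.008),("black",[.445,.202],.008)):
    m=mask(c,n,proj(c,[[*P,H]])[0]);p,e=fit([(c,m)],P,D,0,H);print(n,p.round(4),"rms px",round(e,2),m.sum()//255)
    cv2.polylines(o,[np.int32(hull(c,p,D,0,H))],1,(255,0,255))
cv2.imwrite("pics/w1c.png",cv2.resize(o[90:310,150:350],None,fx=2.7,fy=2.7,interpolation=cv2.INTER_CUBIC))
E
```

```text
brown [0.4931 0.3507 0.3187] rms px 0.81 2372
orange [ 0.5794  0.2206 -0.0806] rms px 0.77 1797
black [ 0.4444  0.2014 -0.1502] rms px 0.92 2163
```

View pics/w1c.png

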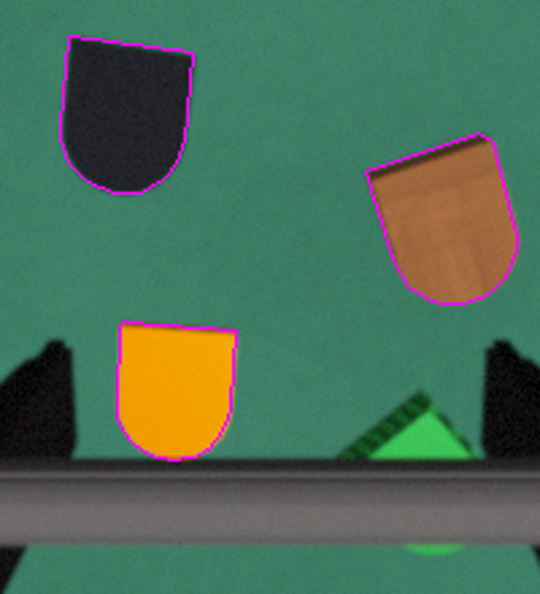

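Crop: the magenta outlines fit the brown block, orange lift and black top piece well. The green look-alike is clear of them. Next is the brown block.

{"fn": "drive_tool", "kwargs": {"deltas": [[0.017,0.0975,-0.06,0,0,0.1],[0.017,0.0975,-0.06,0,0,0.203],[0.017,0.0975,-0.12,0,0,0.203],[0.017,0.0975,-0.18,0,0,0.203],[0.017,0.0975,-0.24,0,0,0.203]]}}

```text
clock: 2.2
position: [0.4883, 0.3523, 0.0726]
tool_rot: [3.141, -0.0, -2.82]
wrist_force: [0.3, 0.1, -0.1]
finger_gap: 0.0801
finger_force: 0.0
```

{"fn": "drive_tool", "kwargs": {"deltas": [[0,0,-0.04,0,0,0],[0,0,-0.06,0,0,0],[0,0,-0.08,0,0,0],[0,0,-0.08,0,0,0]]}}

```text
clock: 2.6
position: [0.4888, 0.3504, 0.0091]
tool_rot: [-3.141, -0.003, -2.823]
wrist_force: [-0.8, -0.2, 0.1]
finger_gap: 0.0803
finger_force: 0.0
```

{"fn": "drive_tool", "kwargs": {"deltas": [[0,0,-0.004,0,0,0],[0,0,-0.004,0,0,0],[0,0,-0.004,0,0,0],[0,0,-0.004,0,0,0],[0,0,-0.004,0,0,0]], "claw": 40}}

```text
clock: 3.1
position: [0.491, 0.3506, 0.0088]
tool_rot: [3.141, 0.002, -2.824]
wrist_force: [-0.1, -1.2, 4.2]
finger_gap: 0.0561
finger_force: 30.0
```

{"fn": "drive_tool", "kwargs": {"deltas": [[0,0,0.03,0,0,0],[0,0,0.08,0,0,0],[0,0,0.14,0,0,0],[0,0,0.2,0,0,0],[0,0,0.26,0,0,0]]}}

```text
clock: 3.6
position: [0.4896, 0.3499, 0.2169]
tool_rot: [3.142, -0.001, -2.824]
wrist_force: [0.6, 0.8, -0.7]
finger_gap: 0.0555
finger_force: 30.0
```

{"fn": "drive_tool", "kwargs": {"deltas": [[0.02,-0.0625,0.04,0,0,-0.05],[0.02,-0.125,0.04,0,0,-0.1],[0.02,-0.1875,0.04,0,0,-0.15],[0.02,-0.25,0.04,0,0,-0.2],[0.02,-0.3125,0.04,0,0,-0.203]]}}

```text
clock: 4.1
position: [0.5055, 0.1081, 0.2473]
tool_rot: [3.142, 0.0, 3.14]
wrist_force: [0.3, 1.0, -1.4]
finger_gap: 0.0556
finger_force: 30.0
```

{"fn": "drive_tool", "kwargs": {"deltas": [[0,-0.0625,0,0,0,0],[0,-0.125,0,0,0,0],[0,-0.1875,0,0,0,0],[0,-0.25,0,0,0,0],[0,-0.3125,0,0,0,0]]}}

```text
clock: 4.6
position: [0.5054, -0.1421, 0.2473]
tool_rot: [3.141, 0.0, 3.14]
wrist_force: [1.7, -0.4, -1.2]
finger_gap: 0.0559
finger_force: 30.0
```

{"fn": "drive_tool", "kwargs": {"deltas": [[0.02,-0.03,0,0,0,0],[0.02,-0.03,0,0,0,0],[0.02,-0.03,0,0,0,0]]}}

```text
clock: 4.9
position: [0.5217, -0.1643, 0.2468]
tool_rot: [3.141, -0.001, 3.139]
wrist_force: [-0.1, -0.1, -1.0]
finger_gap: 0.0556
finger_force: 30.0
```

```bash
python3 - <<'E'
from h import *
c=shot("wrist");np.save("w2.npy",c,allow_pickle=True)
S=shot("scene")
print(arm.read_state()["position"],arm.read_state()["tool_rot"])
cv2.imwrite("pics/w2.png",c["img"][...,::-1])
for P in([.555,-.198,.01],):print(proj(c,[P]))
E
```

```text
[ 0.52174998 -0.16324203  0.24709166] [ 3.14098721e+00 -5.69732159e-04  3.14141284e+00]
[[224.84265126 190.62935656]]
```

View pics/w2.png

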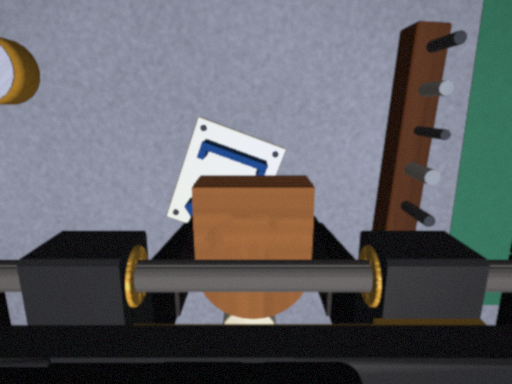

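The held block hides the rear of the jig (plate corners at (200,119), (284,150), (170,215)). I'll shift to see it whole.

{"fn": "drive_tool", "kwargs": {"deltas": [[0.06,-0.03,0.02,0,0,0],[0.12,-0.03,0.02,0,0,0],[0.12,-0.03,0.02,0,0,0],[0.12,-0.03,0.02,0,0,0]]}}

```text
clock: 5.4
position: [0.6185, -0.1867, 0.2623]
tool_rot: [3.141, -0.002, -3.14]
wrist_force: [-0.8, 0.5, -0.6]
finger_gap: 0.0562
finger_force: 30.0
```

```bash
python3 - <<'E'
from h import *
c=shot("wrist");np.save("w3.npy",c,allow_pickle=True)
print(arm.read_state()["position"])
u=proj(c,[[.555,-.198,.01]])[0];print(u);x,y=map(int,u-100);x,y=max(x,0),max(y,0);print(x,y)
cv2.imwrite("pics/w3.png",cv2.resize(c["img"][y:y+200,x:x+200,::-1],None,fx=3,fy=3,interpolation=cv2.INTER_CUBIC))
E
```

```text
[ 0.61783207 -0.18681233  0.26296417]
[242.9140551 109.2226372]
142 9
```

View pics/w3.png

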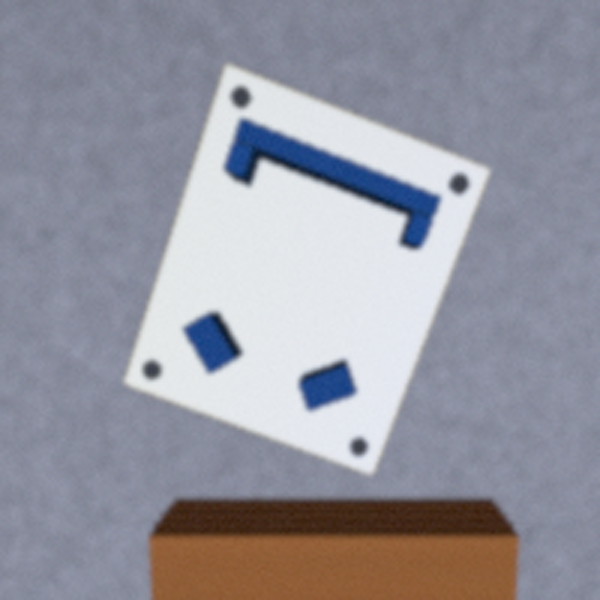

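Clear view of the jig: wall with side posts at the upper part of the crop (front, towards the robot), two angled blocks at the lower part (215,342) and (328,385), i.e. the rear. I'll fit the plate and overlay the pocket.

```bash
python3 - <<'E'
from h import *
c=np.load("w3.npy",allow_pickle=True).item()
h=cv2.cvtColor(c["img"],cv2.COLOR_RGB2HSV)
m=cv2.inRange(h,np.array((0,0,165)),np.array((179,60,255)))|cv2.inRange(h,np.array((100,110,20)),np.array((130,255,255)))
n,l,st,ce=cv2.connectedComponentsWithStats(m)
i=l[100,245];m=np.uint8(l==i)*255;print(cv2.boundingRect(m),st[i,4])
for s in(1,):
  p,e=fit([(c,m)],[.555,-.198],PL,0,.010);print(p.round(4),e)
w=p[2];R=np.array([[np.cos(w),-np.sin(w)],[np.sin(w),np.cos(w)]])
def J(q,z):return proj(c,np.c_[np.array(q)@R.T+p[:2],np.full(len(q),z)])
k=4;o=cv2.resize(c["img"][20:175,170:320,::-1],None,fx=k,fy=k,interpolation=cv2.INTER_CUBIC)
def dr(q,z,col):cv2.polylines(o,[np.int32((J(q,z)-[170,20]+.5)*k)],0,col,1)
dr([*PL,PL[0]],.01,(0,0,255))
G=1+.0025/.028
dr([[-.026,-.0305],[-.0365,-.0305],[-.0365,.0305],[-.026,.0305]],.046,(0,255,255))
a2=np.linspace(-1.2,1.2,30)
dr(np.c_[.006+.0305*np.cos(a2),.0305*np.sin(a2)],.046,(0,255,0))
cv2.imwrite("pics/w3o.png",o)
# blue top centroids in jig frame
b=cv2.inRange(h,np.array((100,110,75)),np.array((130,255,255)));n,l,st,ce=cv2.connectedComponentsWithStats(b)
for i in range(1,n):
    if st[i,4]>30:
        ct=cv2.findContours(np.uint8(l==i),0,cv2.CHAIN_APPROX_NONE)[0][0][:,0]
        q=(np.array([ray(c,t,.046) for t in ct.astype(float)])-p[:2])@R
        print(st[i].tolist(),"jig min",q.min(0).round(4),"max",q.max(0).round(4),"mean",q.mean(0).round(4))
E
```

```text
(183, 30, 123, 138) 9992
[ 0.5464 -0.1984 -0.355 ] 0.3013312819200478
[218, 49, 70, 42, 648] jig min [-0.0434 -0.0373] max [-0.0254  0.0367] mean [-0.0374 -0.0005]
[204, 114, 16, 18, 162] jig min [ 0.0239 -0.0325] max [ 0.0418 -0.0141] mean [ 0.0329 -0.0231]
[243, 131, 17, 14, 162] jig min [0.0243 0.0138] max [0.0421 0.0321] mean [0.033  0.0227]
```

View pics/w3o.png

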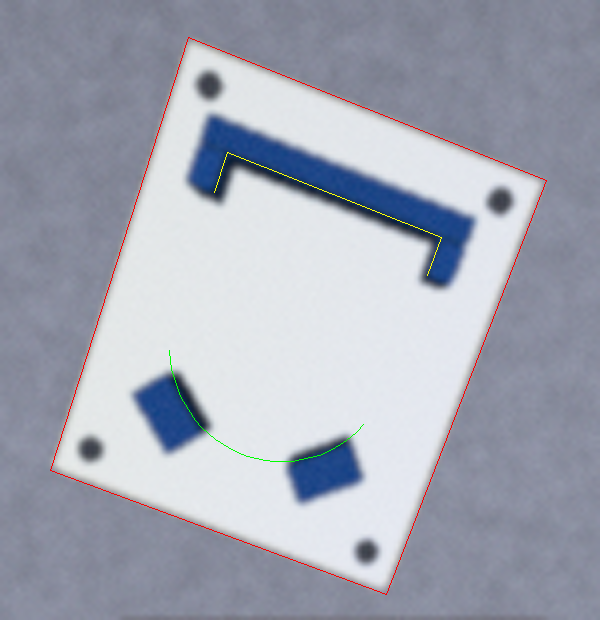

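```bash
python3 - <<'E'
from h import *
S,V=[np.load(n+"0.npy",allow_pickle=True).item() for n in("scene","side")]
vs=[]
for c,(x,y) in((S,(188,183)),(V,(318,228))):
    h=cv2.cvtColor(c["img"],cv2.COLOR_RGB2HSV);b=cv2.boundingRect(np.int32(hull(c,[.5464,-.1984,-.355],PL,0,.01)))
    g=cv2.inRange(h,np.array((0,0,0)),np.array((179,70,255)))
    roi=np.zeros_like(g);roi[b[1]-4:b[1]+b[3]+4,b[0]-4:b[0]+b[2]+4]=1
    v=h[...,2].astype(float);bg=np.median(v[b[1]-4:b[1]+b[3]+4,[b[0]-4,b[0]+b[2]+3]]);hi=np.percentile(v[roi>0],85);t=(bg+hi)/2;print(bg,hi)
    m=np.uint8((v>t)|((h[...,0]>100)&(h[...,0]<130)&(h[...,1]>140)))*255*roi
    m=cv2.morphologyEx(m,cv2.MORPH_CLOSE,np.ones((3,3)))
    n,l,st,ce=cv2.connectedComponentsWithStats(m);i=1+np.argmax(st[1:,4]);m=np.uint8(l==i)*255
    # keep contour only where the plate (not the taller blocks) bounds: soft loss deals with rest
    vs.append((c,m));p,e=fit([(c,m)],[.5464,-.1984,-.355],PL,0,.01);print(p.round(4),round(e,2),b,cv2.boundingRect(m))
print(fit(vs,[.5464,-.1984,-.355],PL,0,.01))
for n,P,H,i in(("brown",[.4931,.3507,.3187],.028,0),("orange",[.5794,.2206,-.0806],.008,0),("black",[.4444,.2014,-.1502],.008,0)):
    for c in(S,V):
        h=cv2.cvtColor(c["img"],cv2.COLOR_RGB2LAB).astype(float);hl=hull(c,P,D,0,H);k=np.zeros(h.shape[:2],np.uint8);cv2.fillPoly(k,[np.int32(hl.round())],1)
        core=np.median(h[cv2.erode(k,np.ones((5,5)))>0],0);ring=np.median(h[(cv2.dilate(k,np.ones((11,11)))-cv2.dilate(k,np.ones((5,5))))>0],0)
        m=np.uint8(np.linalg.norm(h-core,axis=2)<np.linalg.norm(h-ring,axis=2))*255*cv2.dilate(k,np.ones((9,9)))
        print(n,[np.round(x,4) for x in fit([(c,m)],P,D,0,H)])
E
```

```text
125.0 177.0
[ 0.5472 -0.201  -0.3401] 1.16 (163, 154, 52, 44) (164, 156, 49, 40)
156.0 213.0
[ 0.5558 -0.1966 -0.3965] 5.14 (288, 200, 53, 40) (290, 202, 50, 34)
(array([ 0.55094231, -0.19855741, -0.36636246]), np.float64(4.214491642649095))
brown [array([0.4927, 0.3503, 0.2895]), np.float64(0.5251)]
brown [array([0.4978, 0.3544, 0.3681]), np.float64(0.5342)]
orange [array([ 0.5792,  0.2192, -0.0736]), np.float64(0.3604)]
orange [array([ 0.5858,  0.224 , -0.1054]), np.float64(0.4222)]
black [array([ 0.4466,  0.2002, -0.1239]), np.float64(0.3736)]
black [array([ 0.4473,  0.2031, -0.1182]), np.float64(0.4585)]
```

Jig: (0.5464, -0.1984), yaw -0.355 by wrist camera; the scene camera agrees to about 2 mm. The overlay's plate and pocket match the picture. Now I'll check how the block sits in the hand, using its breast corners.

```bash
python3 - <<'E'
from h import *
c=np.load("w3.npy",allow_pickle=True).item()
uv=np.array([(178,500),(492,500),(150,535),(518,535)])/3-.5+.17+[142,9]
T=np.linalg.inv(c["T_tool_cam"]);cc=dict(c,R=T[:3,:3],t=T[:3,3])
# tool frame: block x=-tool x, block up=-tool z
def P(q):
    x,y,z,w,pi=q # block origin in tool frame, yaw, pitch
    B=np.array([[-.034,.028,0],[-.034,-.028,0],[-.034,.028,.028],[-.034,-.028,.028]])
    Rb=Ro.from_euler("zyx",[w,pi,0]).as_matrix()@np.diag([-1,1,-1.])
    return (Rb@B.T).T+[x,y,z]
f=lambda q:(proj(cc,P(q))-uv).ravel()
p0=P([-.003,0,-.005,0,0]);print(proj(cc,p0).round(1),uv.round(1))
r=least_squares(f,[-.003,0,-.005,0,0],x_scale=[.01,.01,.01,.1,.1]);print(r.x.round(4),r.fun.round(1))
r=least_squares(lambda q:f([*q,0]),[-.003,0,-.005,0]);print(r.x.round(4),r.fun.round(1))
E
```

```text
[[309.1 183.9]
 [195.3 183.8]
 [320.  199.2]
 [184.2 199.2]] [[201.  175.3]
 [305.7 175.3]
 [191.7 187. ]
 [314.3 187. ]]
[ 6.6000e-02  5.0000e-04  1.1100e-02  3.1415e+00 -1.2200e-02] [-0.1 -0.  -0.3 -0.   0.1  0.   0.2  0. ]
[6.6200e-02 5.0000e-04 1.0800e-02 3.1415e+00] [-0.1 -0.4 -0.3 -0.4  0.2  0.3  0.2  0.3]
```

```bash
cat > held.py <<'E'
from h import *
def held(c,uv,H,z0):
    "uv: breast bottom L,R, top L,R -> block origin in tool frame (x,y,z) and yaw"
    T=np.linalg.inv(c["T_tool_cam"]);cc=dict(c,R=T[:3,:3],t=T[:3,3])
    def P(q):
        B=np.array([[-.034,-.028,0],[-.034,.028,0],[-.034,-.028,H],[-.034,.028,H]])
        return (Ro.from_euler("z",q[3]).as_matrix()@np.diag([-1,1,-1.])@B.T).T+q[:3]
    r=least_squares(lambda q:(proj(cc,P(q))-uv).ravel(),[0,0,z0,0]);return r.x.round(4),r.fun.round(1)
E
python3 - <<'E'
from held import *
c=np.load("w3.npy",allow_pickle=True).item()
uv=np.array([(178,500),(492,500),(150,535),(518,535)])/3-.33+[142,9]
print(held(c,uv,.028,.005));s=[(shot("wrist"),arm.read_state()["position"])[1] for _ in range(4)];print(np.round(s,4))
E
```

```text
(array([-0.0018,  0.0005,  0.0108, -0.0001]), array([-0.1, -0.4, -0.3, -0.4,  0.2,  0.3,  0.2,  0.3]))
[[ 0.6175 -0.187   0.2635]
 [ 0.6173 -0.1872  0.2639]
 [ 0.6172 -0.1875  0.2641]
 [ 0.6173 -0.1876  0.2643]]
```

{"fn": "drive_tool", "kwargs": {"deltas": [[-0.05,-0.0131,-0.02,0,0,-0.09],[-0.0915,-0.0131,-0.06,0,0,-0.18],[-0.0915,-0.0131,-0.12,0,0,-0.2254],[-0.0915,-0.0131,-0.18,0,0,-0.2254],[-0.0915,-0.0131,-0.23,0,0,-0.2254]]}}

```text
clock: 6.15
position: [0.5433, -0.1983, 0.078]
tool_rot: [-3.142, 0.0, 2.786]
wrist_force: [-0.0, -0.3, -1.1]
finger_gap: 0.056
finger_force: 30.0
```

```bash
python3 - <<'E'
from h import *
for _ in range(3):
    s=arm.read_state();print(np.round(s["position"],4),np.round(s["tool_rot"],4),np.round(s["wrist_force"],1));c=shot("wrist")
E
```

```text
[ 0.5433 -0.1983  0.078 ] [-3.1415e+00  3.0000e-04  2.7859e+00] [-0.  -0.3 -1.1]
[ 0.5389 -0.1962  0.0704] [ 3.1405 -0.0118  2.7859] [-4.6  0.5 -4.7]
[ 0.5394 -0.1963  0.0731] [ 3.1405 -0.0123  2.7861] [-0.7 -0.  -1.1]
```

{"fn": "drive_tool", "kwargs": {"deltas": [[0,0,0,0,0,0],[0,0,0,0,0,0]]}}

```text
clock: 6.5
position: [0.5471, -0.1997, 0.0833]
tool_rot: [-3.141, 0.006, 2.787]
wrist_force: [0.3, 0.8, -0.7]
finger_gap: 0.0559
finger_force: 30.0
```

```bash
python3 - <<'E'
from h import *
c=shot("wrist");s=arm.read_state();print({k:np.round(v,4).tolist() for k,v in s.items()})
S=shot("side");u=proj(S,[[.545,-.2,.06]])[0];x,y=map(int,u-60)
cr=cv2.resize(S["img"][y:y+120,x:x+120,::-1],(400,400),interpolation=cv2.INTER_CUBIC)
cv2.imwrite("pics/s4.png",np.hstack([cr,cv2.resize(c["img"][...,::-1],(400,400))]))
E
```

```text
{'clock': 6.55, 'joints': [-0.442, 0.0905, 1.9185, -0.0, 1.1266, -1.6579], 'qd': [0.0007, 0.0063, 0.0086, 0.0008, -0.0008, 0.0003], 'joint_torque': [-0.0178, -36.906, -32.6696, -0.0397, 0.081, -0.0001], 'position': [0.547, -0.1996, 0.0831], 'tool_rot': [-3.141, 0.006, 2.7866], 'wrist_force': [-0.2245, -0.0196, -0.7378], 'wrist_torque': [-0.0287, -0.0178, -0.0233], 'finger_force': 29.9999, 'finger_gap': 0.0558}
```

View pics/s4.png

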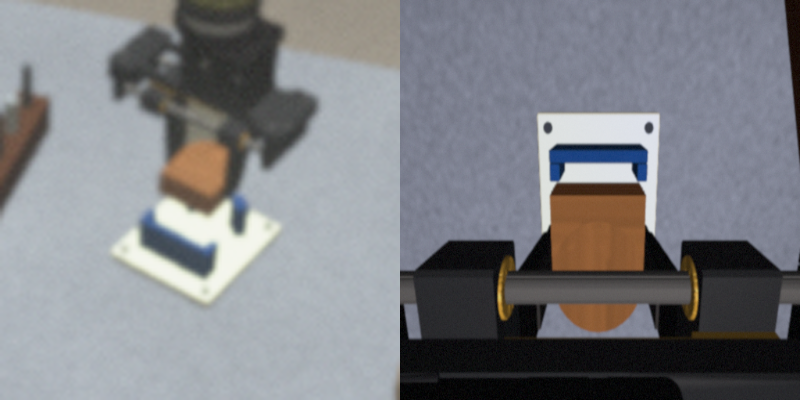

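Side view: block above the pocket, round end to the rear. Wrist view: breast parallel to the wall. The arm swings a little after quick stops, so I'll settle, then descend gently.

{"fn": "drive_tool", "kwargs": {"deltas": [[0,0,-0.004,0,0,0],[0,0,-0.012,0,0,0],[0,0,-0.02,0,0,0],[0,0,-0.024,0,0,0],[0,0,-0.026,0,0,0]]}}

```text
clock: 7.1
position: [0.5443, -0.1984, 0.0575]
tool_rot: [3.141, -0.002, 2.787]
wrist_force: [-0.2, 0.6, -1.1]
finger_gap: 0.0554
finger_force: 30.0
```

{"fn": "drive_tool", "kwargs": {"deltas": [[0,0,0,0,0,0],[0,0,0,0,0,0],[0,0,0,0,0,0],[0,0,0,0,0,0],[0,0,0,0,0,0]]}}

```text
clock: 7.6
position: [0.545, -0.1987, 0.0588]
tool_rot: [-3.142, 0.0, 2.787]
wrist_force: [0.5, -0.6, -1.0]
finger_gap: 0.0562
finger_force: 30.0
```

```bash
python3 - <<'E'
from h import *
for _ in range(3):
    c=shot("wrist");s=arm.read_state();print(np.round(s["position"],4),np.round(s["tool_rot"],4),np.round(s["wrist_force"],1))
np.save("w5.npy",c,allow_pickle=True)
x0,y0=170,60
cv2.imwrite("pics/w5.png",cv2.resize(c["img"][y0:y0+170,x0:x0+170,::-1],None,fx=3.5,fy=3.5,interpolation=cv2.INTER_CUBIC))
E
```

```text
[ 0.545  -0.1987  0.0588] [-3.1415e+00  3.0000e-04  2.7866e+00] [ 0.7  0.2 -0.2]
[ 0.5449 -0.1986  0.0587] [-3.1416e+00  1.0000e-04  2.7866e+00] [-0.5  0.1 -1.3]
[ 0.5449 -0.1986  0.0587] [-3.1416e+00  2.0000e-04  2.7866e+00] [-0.2 -0.3 -0.7]
```

View pics/w5.png

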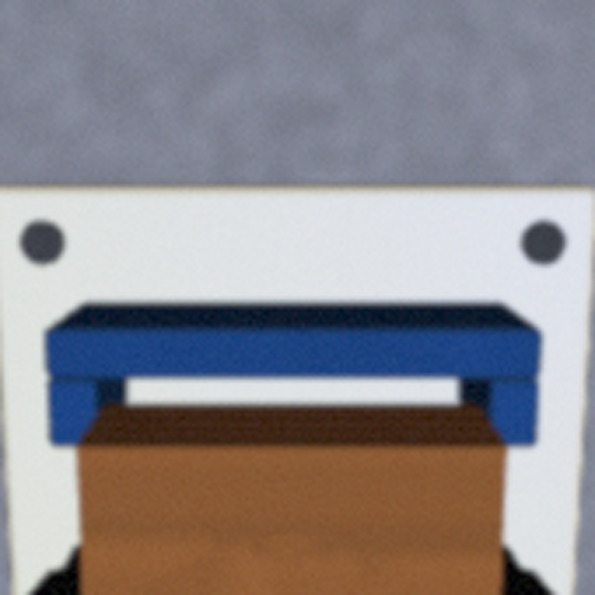

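```bash
python3 - <<'E'
from held import *
c=np.load("w5.npy",allow_pickle=True).item()
k=lambda q:np.array(q)/3.5-.36+[170,60]
uv=k([(100,407),(490,407),(79,445),(505,445)]);print(held(c,uv,.028,.01))
w=-.355;R=np.array([[np.cos(w),-np.sin(w)],[np.sin(w),np.cos(w)]])
print("TCP jig",(np.array([.545,-.1987])-[.5464,-.1984])@R)
for nm,q,z in(("wall in",(295,377),.046),("wallL",(47,370),.046),("wallR",(540,370),.046),("postend",(70,444),.046),("postLin",(97,430),.046),("postRin",(490,430),.046),("plate",(300,188),.01),("blk L",(100,407),.048),("blk R",(490,407),.048)):
    print(nm,((ray(c,k(q),z)-[.5464,-.1984])@R).round(4))
E
```

```text
(array([-0.0011,  0.0003,  0.0078, -0.0001]), array([ 2. , -0.9, -3.1, -0.9, -1.2,  0.8,  2.2,  0.8]))
TCP jig [-0.00120843 -0.00076792]
wall in [-0.0374 -0.0002]
wallL [-0.0385 -0.0383]
wallR [-0.0385  0.0375]
postend [-0.0268 -0.0353]
postLin [-0.029 -0.031]
postRin [-0.029   0.0302]
plate [-0.0648  0.0008]
blk L [-0.0331 -0.03  ]
blk R [-0.0331  0.0297]
```

Crop: breast edge about 3 to 4 mm inside the wall, centred between the posts to within 0.5 mm. Lowering it.

{"fn": "drive_tool", "kwargs": {"deltas": [[0,0,-0.008,0,0,0],[0,0,-0.02,0,0,0],[0,0,-0.032,0,0,0],[0,0,-0.04,0,0,0],[0,0,-0.0425,0,0,0]]}}

```text
clock: 8.25
position: [0.5438, -0.1981, 0.0228]
tool_rot: [3.141, -0.003, 2.787]
wrist_force: [-0.7, 0.6, -0.5]
finger_gap: 0.0557
finger_force: 30.0
```

{"fn": "drive_tool", "kwargs": {"deltas": [[0,0,0,0,0,0],[0,0,0,0,0,0],[0,0,-0.001,0,0,0],[0,0,-0.001,0,0,0]]}}

```text
clock: 8.65
position: [0.5451, -0.1987, 0.0241]
tool_rot: [-3.141, 0.001, 2.787]
wrist_force: [-0.1, 0.3, -0.1]
finger_gap: 0.0559
finger_force: 30.0
```

{"fn": "drive_tool", "kwargs": {"deltas": [[0,0,-0.001,0,0,0],[0,0,-0.002,0,0,0],[0,0,-0.003,0,0,0],[0,0,-0.003,0,0,0]]}}

```text
clock: 9.05
position: [0.5447, -0.1986, 0.0212]
tool_rot: [3.142, -0.0, 2.787]
wrist_force: [-1.0, 0.5, -1.4]
finger_gap: 0.0558
finger_force: 30.0
```

{"fn": "drive_tool", "kwargs": {"deltas": [[0,0,-0.001,0,0,0],[0,0,-0.002,0,0,0],[0,0,-0.002,0,0,0]]}}

```text
clock: 9.35
position: [0.5447, -0.1986, 0.0196]
tool_rot: [3.142, -0.0, 2.787]
wrist_force: [1.2, -0.0, -1.6]
finger_gap: 0.0556
finger_force: 30.0
```

{"fn": "drive_tool", "kwargs": {"deltas": [[0,0,-0.001,0,0,0],[0,0,-0.0015,0,0,0],[0,0,-0.0015,0,0,0]]}}

```text
clock: 9.65
position: [0.545, -0.1987, 0.0188]
tool_rot: [-3.142, 0.0, 2.787]
wrist_force: [-0.4, 0.4, 1.5]
finger_gap: 0.0558
finger_force: 30.0
```

{"fn": "drive_tool", "kwargs": {"deltas": [[0,0,-0.001,0,0,0],[0,0,-0.0015,0,0,0],[0,0,-0.0015,0,0,0]]}}

```text
clock: 9.95
position: [0.545, -0.1986, 0.0188]
tool_rot: [-3.142, -0.001, 2.787]
wrist_force: [-5.3, 0.8, 8.0]
finger_gap: 0.0558
finger_force: 30.0
```

Seated (8 N). Releasing.

{"fn": "drive_tool", "kwargs": {"deltas": [[0,0,0.001,0,0,0],[0,0,0.001,0,0,0],[0,0,0.001,0,0,0],[0,0,0.001,0,0,0]], "claw": 76}}

```text
clock: 10.35
position: [0.5447, -0.1986, 0.0179]
tool_rot: [3.142, -0.0, 2.787]
wrist_force: [1.1, -0.3, -0.2]
finger_gap: 0.0753
finger_force: 0.0
```

{"fn": "drive_tool", "kwargs": {"deltas": [[0,0,0.02,0,0,0],[0,0,0.06,0,0,0],[0,0,0.12,0,0,0],[0,0,0.18,0,0,0],[0,0,0.22,0,0,0]]}}

```text
clock: 10.85
position: [0.5462, -0.1992, 0.1998]
tool_rot: [-3.141, 0.006, 2.787]
wrist_force: [0.3, 0.0, -0.4]
finger_gap: 0.0759
finger_force: 0.0
```

{"fn": "drive_tool", "kwargs": {"deltas": [[0.03,0,0.03,0,0,0],[0.06,0,0.04,0,0,0],[0.06,0,0.04,0,0,0],[0.06,0,0.04,0,0,0],[0.06,0,0.04,0,0,0]]}}

```text
clock: 11.35
position: [0.5917, -0.1984, 0.2253]
tool_rot: [-3.142, -0.002, 2.786]
wrist_force: [0.1, 0.5, 0.3]
finger_gap: 0.0757
finger_force: 0.0
```

```bash
python3 - <<'E'
from h import *
c=shot("wrist");c=shot("wrist");np.save("w6.npy",c,allow_pickle=True);print(arm.read_state()["position"])
h=cv2.cvtColor(c["img"],cv2.COLOR_RGB2HSV)
P=[.5464,-.1984,-.355];u=proj(c,[[.5464,-.1984,.038]])[0];print(u)
m=mask(c,"brown",u);print(m.sum()//255,cv2.boundingRect(m));p,e=fit([(c,m)],P,D,.01,.038);print("block",p.round(4),e)
w=cv2.inRange(h,np.array((0,0,165)),np.array((179,60,255)))|cv2.inRange(h,np.array((100,110,20)),np.array((130,255,255)))|m
n,l,st,ce=cv2.connectedComponentsWithStats(w);i=l[int(u[1]),int(u[0])];m2=np.uint8(l==i)*255;print(cv2.boundingRect(m2))
print("jig",fit([(c,m2)],P,PL,0,.01))
E
```

```text
[ 0.59175202 -0.19843399  0.22522192]
[237.48789237 131.18082413]
3096 (209, 99, 55, 64)
block [ 0.5469 -0.1995 -0.35  ] 1.214587556181038
(187, 68, 103, 118)
jig (array([ 0.54608929, -0.19851494, -0.35549421]), np.float64(0.6506295994223446))
```

Block placed: fit within about 1 mm of the jig. Next is the orange lift.

{"fn": "drive_tool", "kwargs": {"deltas": [[0,0.04,0.02,0,0,0.05],[0,0.1,0.02,0,0,0.1],[0,0.16,0.02,0,0,0.15],[0,0.22,0.02,0,0,0.175],[0,0.28,0.02,0,0,0.175]]}}

```text
clock: 11.95
position: [0.5919, 0.0269, 0.2417]
tool_rot: [-3.141, -0.001, 3.061]
wrist_force: [0.4, 0.6, 1.1]
finger_gap: 0.0759
finger_force: 0.0
```

{"fn": "drive_tool", "kwargs": {"deltas": [[-0.008,0.06,0,0,0,0],[-0.016,0.12,0,0,0,0],[-0.016,0.18,-0.02,0,0,0],[-0.016,0.22,-0.06,0,0,0],[-0.016,0.243,-0.1,0,0,0]]}}

```text
clock: 12.45
position: [0.5795, 0.2223, 0.1618]
tool_rot: [3.141, 0.001, 3.064]
wrist_force: [0.2, 0.3, 0.0]
finger_gap: 0.0761
finger_force: 0.0
```

{"fn": "drive_tool", "kwargs": {"deltas": [[0,0,-0.04,0,0,0],[0,0,-0.07,0,0,0],[0,0,-0.09,0,0,0],[0,0,-0.1,0,0,0],[0,0,-0.1,0,0,0]]}}

```text
clock: 12.95
position: [0.5795, 0.2193, 0.0813]
tool_rot: [-3.141, -0.002, 3.061]
wrist_force: [-0.7, -0.8, -0.3]
finger_gap: 0.0762
finger_force: 0.0
```

{"fn": "drive_tool", "kwargs": {"deltas": [[0,0,0,0,0,0],[0,0,0,0,0,0],[0,0,0,0,0,0]]}}

```text
clock: 13.25
position: [0.581, 0.2199, 0.0837]
tool_rot: [3.141, 0.002, 3.061]
wrist_force: [0.0, -0.2, -0.2]
finger_gap: 0.0761
finger_force: 0.0
```

{"fn": "drive_tool", "kwargs": {"deltas": [[0,0,-0.02,0,0,0],[0,0,-0.05,0,0,0],[0,0,-0.075,0,0,0],[0,0,-0.088,0,0,0],[0,0,-0.094,0,0,0]]}}

```text
clock: 13.75
position: [0.5789, 0.2194, 0.0049]
tool_rot: [-3.141, -0.003, 3.061]
wrist_force: [-0.1, 0.5, 0.8]
finger_gap: 0.0758
finger_force: 0.0
```

{"fn": "drive_tool", "kwargs": {"deltas": [[0,0,0,0,0,0],[0,0,0,0,0,0],[0,0,0,0,0,0],[0,0,0,0,0,0]]}}

```text
clock: 14.15
position: [0.5808, 0.22, 0.008]
tool_rot: [3.141, 0.002, 3.061]
wrist_force: [-1.0, -0.7, -0.1]
finger_gap: 0.0761
finger_force: 0.0
```

{"fn": "drive_tool", "kwargs": {"deltas": [[0,0,-0.002,0,0,0],[0,0,-0.004,0,0,0],[0,0,-0.006,0,0,0],[0,0,-0.006,0,0,0],[0,0,-0.006,0,0,0]]}}

```text
clock: 14.65
position: [0.58, 0.2198, 0.002]
tool_rot: [-3.142, -0.0, 3.061]
wrist_force: [-1.1, 0.2, -0.0]
finger_gap: 0.0757
finger_force: 0.0
```

{"fn": "drive_tool", "kwargs": {"deltas": [[0,0,0,0,0,0],[0,0,0,0,0,0],[0,0,0,0,0,0],[0,0,0,0,0,0],[0,0,0,0,0,0]], "claw": 45}}

```text
clock: 15.15
position: [0.5801, 0.2198, 0.0022]
tool_rot: [3.142, 0.0, 3.062]
wrist_force: [0.3, 0.5, 0.7]
finger_gap: 0.0558
finger_force: 30.0
```

{"fn": "drive_tool", "kwargs": {"deltas": [[0,0,0.01,0,0,0],[0,0,0.06,0,0,0],[0,0,0.12,0,0,0],[0,0,0.18,0,0,0],[0,0,0.24,0,0,0]]}}

```text
clock: 15.65
position: [0.5797, 0.2197, 0.1966]
tool_rot: [3.142, 0.0, 3.061]
wrist_force: [0.8, -0.7, -0.6]
finger_gap: 0.0554
finger_force: 30.0
```

{"fn": "drive_tool", "kwargs": {"deltas": [[0,-0.04,0.03,0,0,-0.05],[0,-0.1,0.04,0,0,-0.1],[0,-0.16,0.04,0,0,-0.15],[0,-0.22,0.04,0,0,-0.1746],[0,-0.28,0.04,0,0,-0.1746]]}}

```text
clock: 16.15
position: [0.5797, -0.0059, 0.2271]
tool_rot: [3.141, 0.001, 2.787]
wrist_force: [0.4, 0.1, -1.2]
finger_gap: 0.0555
finger_force: 30.0
```

{"fn": "drive_tool", "kwargs": {"deltas": [[-0.01,-0.06,0,0,0,0],[-0.02,-0.12,0,0,0,0],[-0.03,-0.18,-0.02,0,0,0],[-0.037,-0.22,-0.06,0,0,0],[-0.042,-0.243,-0.1,0,0,0]]}}

```text
clock: 16.65
position: [0.5464, -0.2017, 0.1469]
tool_rot: [-3.141, 0.003, 2.785]
wrist_force: [0.0, -0.8, 0.5]
finger_gap: 0.0557
finger_force: 30.0
```

{"fn": "drive_tool", "kwargs": {"deltas": [[0,0,-0.025,0,0,0],[0,0,-0.04,0,0,0],[0,0,-0.05,0,0,0],[0,0,-0.055,0,0,0],[0,0,-0.055,0,0,0]]}}

```text
clock: 17.15
position: [0.547, -0.1982, 0.1027]
tool_rot: [-3.142, 0.001, 2.788]
wrist_force: [-0.2, 0.5, -1.0]
finger_gap: 0.0556
finger_force: 30.0
```

{"fn": "drive_tool", "kwargs": {"deltas": [[0,0,0,0,0,0],[0,0,0,0,0,0],[0,0,0,0,0,0],[0,0,0,0,0,0]]}}

```text
clock: 17.55
position: [0.5467, -0.1987, 0.1027]
tool_rot: [-3.142, 0.001, 2.787]
wrist_force: [-0.0, -0.8, -1.0]
finger_gap: 0.0555
finger_force: 30.0
```

```bash
python3 - <<'E'
from h import *
for _ in range(3):
    c=shot("wrist");s=arm.read_state();print(np.round(s["position"],4),np.round(s["tool_rot"],4),np.round(s["wrist_force"],1),s["finger_gap"])
np.save("w7.npy",c,allow_pickle=True)
E
```

```text
[ 0.5466 -0.1986  0.1025] [-3.1415e+00  4.0000e-04  2.7872e+00] [-0.3 -0.5 -0.7] 0.05549864032881928
[ 0.5466 -0.1986  0.1024] [-3.1415e+00  3.0000e-04  2.7872e+00] [-0.9 -0.9  0.1] 0.055616350288001395
[ 0.5465 -0.1986  0.1023] [3.1416e+00 2.0000e-04 2.7872e+00] [-0.1 -0.3 -0.3] 0.055523932700381154
```

```bash
python3 - <<'E'
from h import *
c=np.load("w7.npy",allow_pickle=True).item();h=cv2.cvtColor(c["img"],cv2.COLOR_RGB2HSV)
m=cv2.inRange(h,np.array((8,150,40)),np.array((28,255,255)));n,l,st,ce=cv2.connectedComponentsWithStats(m)
print([st[i].tolist() for i in range(1,n) if st[i,4]>100])
w=-.355;R=np.array([[np.cos(w),-np.sin(w)],[np.sin(w),np.cos(w)]])
T=[.5465,-.1986]
H=hull(c,[*T,w],D,.1,.108)[:,0];print("pred",H.min(0),H.max(0))
# breast rows: intensity profile
for col in(235,252,270):
    print(col,h[150:200,col].tolist()[::1] if col==252 else [i for i in range(120,230) if m[i,col]][:1])
E
```

```text
[[196, 155, 114, 106, 11042], [125, 245, 22, 63, 726], [359, 246, 23, 62, 715], [228, 292, 51, 7, 260], [373, 318, 110, 7, 615]]
pred [195.62666 174.77551] [310.37466 302.1233 ]
235 [156]
252 [[109, 195, 127], [108, 194, 125], [108, 207, 116], [109, 169, 98], [122, 72, 57], [8, 123, 58], [12, 166, 83], [12, 166, 115], [13, 158, 131], [14, 155, 133], [13, 168, 132], [13, 158, 131], [13, 165, 130], [12, 156, 129], [14, 157, 133], [13, 161, 130], [13, 162, 131], [14, 155, 130], [13, 161, 133], [12, 160, 131], [13, 161, 130], [13, 156, 126], [12, 175, 111], [12, 217, 94], [16, 255, 104], [18, 250, 152], [19, 247, 198], [18, 233, 216], [20, 255, 217], [19, 239, 220], [19, 248, 218], [19, 239, 219], [19, 231, 221], [19, 245, 219], [20, 255, 218], [19, 246, 218], [18, 233, 220], [19, 248, 220], [19, 234, 220], [19, 248, 218], [19, 243, 219], [19, 242, 220], [19, 242, 219], [19, 247, 218], [19, 247, 218], [19, 249, 218], [19, 255, 219], [19, 243, 219], [19, 255, 217], [19, 255, 218]]
270 [156]
```

{"fn": "drive_tool", "kwargs": {"deltas": [[0.0012,-0.0004,-0.012,0,0,0],[0.0012,-0.0004,-0.032,0,0,0],[0.0012,-0.0004,-0.05,0,0,0],[0.0012,-0.0004,-0.06,0,0,0],[0.0012,-0.0004,-0.064,0,0,0]]}}

```text
clock: 18.2
position: [0.5461, -0.1983, 0.0486]
tool_rot: [3.141, -0.004, 2.787]
wrist_force: [-0.6, 0.0, -0.8]
finger_gap: 0.0554
finger_force: 30.0
```

{"fn": "drive_tool", "kwargs": {"deltas": [[0,0,0,0,0,0],[0,0,0,0,0,0],[0,0,0,0,0,0],[0,0,0,0,0,0],[0,0,0,0,0,0]]}}

```text
clock: 18.7
position: [0.5477, -0.1991, 0.0515]
tool_rot: [-3.142, 0.001, 2.787]
wrist_force: [-0.7, 0.1, -0.8]
finger_gap: 0.0553
finger_force: 30.0
```

```bash
python3 - <<'E'
from h import *
c=shot("wrist");s=arm.read_state();print(np.round(s["position"],4),np.round(s["wrist_force"],1))
np.save("w8.npy",c,allow_pickle=True)
S=shot("side");u=proj(S,[[.545,-.2,.06]])[0];x,y=map(int,u-45)
a=cv2.resize(c["img"][110:230,180:330,::-1],(500,400),interpolation=cv2.INTER_CUBIC)
cv2.imwrite("pics/w8.png",np.hstack([a,cv2.resize(S["img"][y:y+90,x:x+65,::-1],(289,400),interpolation=cv2.INTER_CUBIC)]))
E
```

```text
[ 0.5477 -0.199   0.0514] [-0.1 -0.  -0.2]
```

View pics/w8.png

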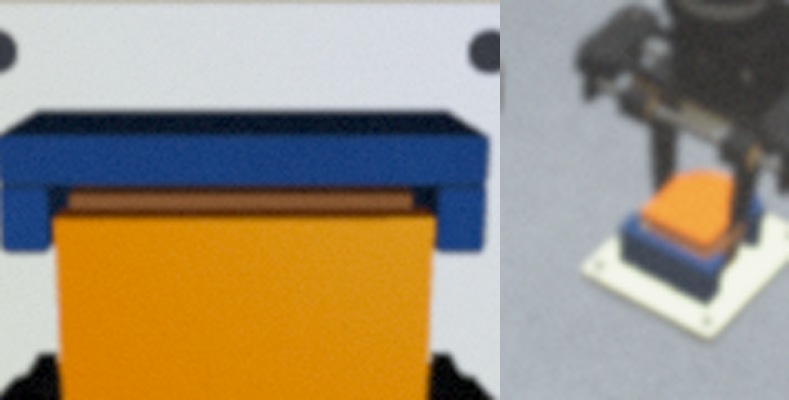

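Crop: lift centred between the posts (54–436 against 50–437), clear of the wall. Lowering it.

{"fn": "drive_tool", "kwargs": {"deltas": [[0,0,-0.004,0,0,0],[0,0,-0.008,0,0,0],[0,0,-0.01,0,0,0],[0,0,-0.011,0,0,0],[0,0,-0.011,0,0,0]]}}

```text
clock: 19.3
position: [0.5473, -0.1988, 0.0419]
tool_rot: [3.142, -0.001, 2.787]
wrist_force: [-0.0, 0.7, -1.5]
finger_gap: 0.0556
finger_force: 30.0
```

{"fn": "drive_tool", "kwargs": {"deltas": [[0,0,-0.001,0,0,0],[0,0,-0.002,0,0,0],[0,0,-0.002,0,0,0]]}}

```text
clock: 19.6
position: [0.5474, -0.1989, 0.0405]
tool_rot: [3.142, -0.0, 2.787]
wrist_force: [-0.0, -0.2, -0.6]
finger_gap: 0.0556
finger_force: 30.0
```

{"fn": "drive_tool", "kwargs": {"deltas": [[0,0,-0.001,0,0,0],[0,0,-0.0015,0,0,0],[0,0,-0.0015,0,0,0]]}}

```text
clock: 19.9
position: [0.5476, -0.199, 0.0402]
tool_rot: [-3.142, -0.0, 2.787]
wrist_force: [-2.6, 1.1, 4.7]
finger_gap: 0.0557
finger_force: 30.0
```

{"fn": "drive_tool", "kwargs": {"deltas": [[0,0,0,0,0,0],[0,0,0,0,0,0],[0,0,0,0,0,0],[0,0,0,0,0,0]], "claw": 76}}

```text
clock: 20.3
position: [0.5473, -0.1989, 0.0391]
tool_rot: [3.142, -0.0, 2.787]
wrist_force: [0.0, 0.1, -0.6]
finger_gap: 0.0758
finger_force: 0.0
```

{"fn": "drive_tool", "kwargs": {"deltas": [[0,0,0.01,0,0,0],[0,0,0.05,0,0,0],[0,0,0.11,0,0,0],[0,0,0.17,0,0,0],[0,0,0.2,0,0,0]]}}

```text
clock: 20.8
position: [0.5494, -0.1998, 0.2057]
tool_rot: [-3.141, 0.008, 2.787]
wrist_force: [0.5, -0.0, 0.2]
finger_gap: 0.0755
finger_force: 0.0
```

{"fn": "drive_tool", "kwargs": {"deltas": [[0.03,0,0.02,0,0,0],[0.05,0,0.03,0,0,0],[0.06,0,0.04,0,0,0],[0.06,0,0.04,0,0,0],[0.06,0,0.04,0,0,0]]}}

```text
clock: 21.3
position: [0.5949, -0.1988, 0.2309]
tool_rot: [-3.141, -0.001, 2.787]
wrist_force: [-0.5, -0.5, -0.5]
finger_gap: 0.0762
finger_force: 0.0
```

```bash
python3 - <<'E'
from h import *
c=shot("wrist");np.save("w9.npy",c,allow_pickle=True);s=arm.read_state();print(s["position"])
h=cv2.cvtColor(c["img"],cv2.COLOR_RGB2HSV)
P=[.5464,-.1984,-.355];u=proj(c,[[.5464,-.1984,.046]])[0]
m=cv2.inRange(h,np.array((12,190,130)),np.array((26,255,255)));n,l,st,ce=cv2.connectedComponentsWithStats(m);m=np.uint8(l==l[int(u[1]),int(u[0])])*255
print(m.sum()//255,cv2.boundingRect(m));print("lift",fit([(c,m)],P,D,.046,.0461))
w=cv2.inRange(h,np.array((0,0,165)),np.array((179,60,255)))|cv2.inRange(h,np.array((100,110,20)),np.array((130,255,255)))|m
n,l,st,ce=cv2.connectedComponentsWithStats(cv2.morphologyEx(w,cv2.MORPH_CLOSE,np.ones((3,3))));m2=np.uint8(l==l[int(u[1]),int(u[0])])*255;print(cv2.boundingRect(m2))
print("jig",fit([(c,m2)],P,PL,0,.01))
E
```

```text
[ 0.59455723 -0.1987489   0.23043875]
3129 (209, 95, 54, 65)
lift (array([ 0.54676785, -0.19883265, -0.3506961 ]), np.float64(1.3934014109746822))
(188, 65, 100, 117)
jig (array([ 0.54658464, -0.19868222, -0.35503384]), np.float64(0.8890855567486651))
```

{"fn": "drive_tool", "kwargs": {"deltas": [[-0.01,0.04,0.02,0,0,0.05],[-0.025,0.1,0.025,0,0,0.1],[-0.04,0.16,0.025,0,0,0.136],[-0.055,0.22,0.025,0,0,0.136],[-0.07,0.28,0.025,0,0,0.136]]}}

```text
clock: 21.85
position: [0.5377, 0.0265, 0.2505]
tool_rot: [-3.142, -0.001, 3.0]
wrist_force: [-0.2, 0.6, -0.3]
finger_gap: 0.0759
finger_force: 0.0
```

{"fn": "drive_tool", "kwargs": {"deltas": [[-0.015,0.06,0,0,0,0],[-0.03,0.12,0,0,0,0],[-0.05,0.17,0,0,0,0],[-0.06,0.2,0,0,0,0],[-0.065,0.215,0,0,0,0]]}}

```text
clock: 22.35
position: [0.4858, 0.1985, 0.2505]
tool_rot: [-3.141, -0.001, 3.003]
wrist_force: [0.3, -1.6, -0.4]
finger_gap: 0.076
finger_force: 0.0
```

{"fn": "drive_tool", "kwargs": {"deltas": [[0,0,0,0,0,0],[0,0,0,0,0,0],[0,0,0,0,0,0],[0,0,0,0,0,0]]}}

```text
clock: 22.75
position: [0.4879, 0.1959, 0.2513]
tool_rot: [-3.141, -0.0, 2.999]
wrist_force: [-0.2, 0.0, -0.6]
finger_gap: 0.0758
finger_force: 0.0
```

```bash
python3 - <<'E'
from h import *
c=shot("wrist");s=arm.read_state();print(s["position"],s["tool_rot"])
c=shot("wrist");s=arm.read_state();print(s["position"])
P=[.445,.201,-.14];u=proj(c,[[.445,.201,.008]])[0];print(u)
m=mask(c,"black",u);print(m.sum()//255,cv2.boundingRect(m));p,e=fit([(c,m)],P,D,0,.008);print(p,e)
H=hull(c,p,D,0,.008)[:,0];print(H.min(0),H.max(0))
np.save("w10.npy",c,allow_pickle=True)
E
```

```text
[0.48785728 0.19607261 0.25131739] [-3.14137114e+00 -5.53472210e-05  2.99913787e+00]
[0.48781026 0.19623951 0.25135929]
[251.62721003 126.62785912]
2302 (229, 98, 46, 56)
[ 0.44476112  0.20118913 -0.14585277] 1.1524946746287241
[227.75494  96.62043] [275.92102 154.9022 ]
```

{"fn": "drive_tool", "kwargs": {"deltas": [[-0.03,0.006,-0.03,0,0,-0.003],[-0.0538,0.006,-0.08,0,0,-0.003],[-0.0538,0.006,-0.14,0,0,-0.003],[-0.0538,0.006,-0.19,0,0,-0.003],[-0.0538,0.006,-0.23,0,0,-0.003]]}}

```text
clock: 23.35
position: [0.4433, 0.2011, 0.0649]
tool_rot: [-3.141, -0.002, 2.996]
wrist_force: [-0.1, 0.6, 0.3]
finger_gap: 0.0759
finger_force: 0.0
```

{"fn": "drive_tool", "kwargs": {"deltas": [[0,0,-0.03,0,0,0],[0,0,-0.05,0,0,0],[0,0,-0.065,0,0,0],[0,0,-0.072,0,0,0],[0,0,-0.075,0,0,0]]}}

```text
clock: 23.85
position: [0.4446, 0.2018, 0.0073]
tool_rot: [-3.142, -0.0, 2.996]
wrist_force: [-0.1, 0.0, -0.3]
finger_gap: 0.0757
finger_force: 0.0
```

{"fn": "drive_tool", "kwargs": {"deltas": [[0,0,0,0,0,0],[0,0,0,0,0,0],[0,0,0,0,0,0],[0,0,0,0,0,0]]}}

```text
clock: 24.25
position: [0.4449, 0.202, 0.008]
tool_rot: [3.141, 0.001, 2.996]
wrist_force: [0.6, -0.4, 0.5]
finger_gap: 0.0763
finger_force: 0.0
```

{"fn": "drive_tool", "kwargs": {"deltas": [[0,0,-0.002,0,0,0],[0,0,-0.005,0,0,0],[0,0,-0.007,0,0,0],[0,0,-0.007,0,0,0],[0,0,-0.007,0,0,0]]}}

```text
clock: 24.75
position: [0.4443, 0.2018, 0.0016]
tool_rot: [-3.141, -0.0, 2.996]
wrist_force: [-0.5, 0.2, -0.0]
finger_gap: 0.0761
finger_force: 0.0
```

{"fn": "drive_tool", "kwargs": {"deltas": [[0,0,0,0,0,0],[0,0,0,0,0,0],[0,0,0,0,0,0],[0,0,0,0,0,0],[0,0,0,0,0,0]], "claw": 45}}

```text
clock: 25.25
position: [0.4445, 0.2019, 0.0019]
tool_rot: [3.142, 0.0, 2.996]
wrist_force: [0.5, -0.7, 1.2]
finger_gap: 0.0558
finger_force: 30.0
```

{"fn": "drive_tool", "kwargs": {"deltas": [[0,0,0.01,0,0,0],[0,0,0.06,0,0,0],[0,0,0.12,0,0,0],[0,0,0.18,0,0,0],[0,0,0.24,0,0,0]]}}

```text
clock: 25.75
position: [0.444, 0.2018, 0.1962]
tool_rot: [3.141, 0.001, 2.996]
wrist_force: [1.1, -0.2, -1.3]
finger_gap: 0.0555
finger_force: 30.0
```

{"fn": "drive_tool", "kwargs": {"deltas": [[0.01,-0.04,0.03,0,0,-0.05],[0.025,-0.1,0.04,0,0,-0.1],[0.04,-0.16,0.04,0,0,-0.1325],[0.055,-0.22,0.04,0,0,-0.1325],[0.07,-0.28,0.04,0,0,-0.1325]]}}

```text
clock: 26.25
position: [0.5005, -0.024, 0.2268]
tool_rot: [3.141, 0.002, 2.788]
wrist_force: [0.3, 0.0, 0.2]
finger_gap: 0.0554
finger_force: 30.0
```

{"fn": "drive_tool", "kwargs": {"deltas": [[0.02,-0.06,0,0,0,0],[0.035,-0.12,0,0,0,0],[0.05,-0.17,-0.02,0,0,0],[0.055,-0.2,-0.06,0,0,0],[0.0578,-0.221,-0.09,0,0,0]]}}

```text
clock: 26.75
position: [0.5465, -0.201, 0.1529]
tool_rot: [-3.141, -0.0, 2.786]
wrist_force: [0.7, -0.1, -0.4]
finger_gap: 0.0559
finger_force: 30.0
```

{"fn": "drive_tool", "kwargs": {"deltas": [[0,0,-0.025,0,0,0],[0,0,-0.04,0,0,0],[0,0,-0.05,0,0,0],[0,0,-0.056,0,0,0],[0,0,-0.06,0,0,0]]}}

```text
clock: 27.25
position: [0.5471, -0.1987, 0.1064]
tool_rot: [-3.141, 0.001, 2.789]
wrist_force: [0.0, 1.0, -0.6]
finger_gap: 0.0556
finger_force: 30.0
```

{"fn": "drive_tool", "kwargs": {"deltas": [[0,0,0,0,0,0],[0,0,0,0,0,0],[0,0,0,0,0,0],[0,0,0,0,0,0]]}}

```text
clock: 27.65
position: [0.5469, -0.199, 0.1064]
tool_rot: [-3.142, 0.001, 2.788]
wrist_force: [0.4, -0.3, -0.2]
finger_gap: 0.0556
finger_force: 30.0
```

```bash
python3 - <<'E'
from h import *
for _ in range(3):
    c=shot("wrist");s=arm.read_state();print(np.round(s["position"],4),np.round(s["tool_rot"],4),s["finger_gap"])
w=-.3545;H=hull(c,[*s["position"][:2],w],D,s["position"][2]-.002,s["position"][2]+.006)[:,0];print("pred held",H.min(0),H.max(0))
L=hull(c,[.5467,-.1988,w],D,.046,.0461)[:,0];print("pred lift",L.min(0),L.max(0))
h=cv2.cvtColor(c["img"],cv2.COLOR_RGB2HSV)
print(h[140:200,252].tolist())
r=int(H.min(0)[1])+14;print("row",r,h[r,int(H.min(0)[0])-12:int(H.min(0)[0])+12,2].tolist(),h[r,int(H.max(0)[0])-12:int(H.max(0)[0])+12,2].tolist())
E
```

```text
[ 0.5468 -0.199   0.1062] [-3.1415e+00  6.0000e-04  2.7881e+00] 0.05544993092653041
[ 0.5468 -0.199   0.1061] [-3.1416e+00  5.0000e-04  2.7880e+00] 0.0556860000302646
[ 0.5467 -0.199   0.106 ] [-3.1416e+00  3.0000e-04  2.7880e+00] 0.05554981347949347
pred held [195.45563 174.88354] [310.39005 302.4189 ]
pred lift [211.5425  157.46014] [294.64276 250.99678]
[[109, 182, 66], [107, 199, 101], [108, 195, 132], [109, 192, 146], [109, 191, 148], [108, 207, 142], [108, 208, 142], [108, 201, 146], [109, 195, 149], [108, 209, 145], [109, 202, 143], [109, 182, 139], [112, 150, 102], [154, 77, 50], [11, 179, 74], [14, 225, 103], [17, 236, 159], [18, 237, 216], [20, 241, 235], [21, 239, 238], [21, 233, 240], [21, 238, 238], [20, 237, 238], [21, 238, 240], [20, 224, 239], [20, 230, 239], [20, 233, 240], [21, 237, 239], [21, 243, 239], [20, 231, 240], [20, 236, 239], [21, 238, 239], [20, 239, 238], [20, 236, 233], [19, 238, 191], [18, 212, 106], [22, 189, 31], [143, 43, 24], [146, 58, 35], [131, 57, 36], [132, 38, 34], [137, 57, 40], [120, 25, 41], [150, 20, 38], [120, 34, 38], [124, 58, 31], [131, 51, 40], [115, 67, 42], [102, 35, 36], [120, 36, 42], [116, 46, 39], [125, 45, 34], [107, 64, 36], [131, 57, 36], [115, 38, 40], [130, 19, 40], [120, 30, 34], [113, 62, 33], [143, 28, 36], [113, 52, 44]]
row 188 [161, 159, 189, 228, 236, 241, 240, 240, 242, 239, 240, 240, 232, 180, 98, 51, 35, 39, 37, 39, 35, 35, 35, 36] [33, 40, 43, 36, 37, 35, 34, 37, 41, 40, 57, 132, 217, 239, 243, 243, 244, 243, 243, 243, 242, 239, 229, 196]
```

{"fn": "drive_tool", "kwargs": {"deltas": [[-0.0006,0.0002,-0.01,0,0,0],[-0.0006,0.0002,-0.028,0,0,0],[-0.0006,0.0002,-0.044,0,0,0],[-0.0006,0.0002,-0.054,0,0,0],[-0.0006,0.0002,-0.058,0,0,0]]}}

```text
clock: 28.3
position: [0.5449, -0.1982, 0.0571]
tool_rot: [3.141, -0.003, 2.788]
wrist_force: [0.9, -0.1, -1.5]
finger_gap: 0.0556
finger_force: 30.0
```

{"fn": "drive_tool", "kwargs": {"deltas": [[0,0,0,0,0,0],[0,0,0,0,0,0],[0,0,0,0,0,0],[0,0,0,0,0,0],[0,0,0,0,0,0]]}}

```text
clock: 28.8
position: [0.5464, -0.1989, 0.0599]
tool_rot: [-3.142, 0.001, 2.788]
wrist_force: [-0.2, -0.0, -0.6]
finger_gap: 0.0553
finger_force: 30.0
```

{"fn": "drive_tool", "kwargs": {"deltas": [[0,0,0,0,0,0],[0,0,0,0,0,0],[0,0,0,0,0,0],[0,0,0,0,0,0],[0,0,0,0,0,0]]}}

```text
clock: 29.3
position: [0.5462, -0.1988, 0.0594]
tool_rot: [3.142, 0.0, 2.788]
wrist_force: [0.1, 0.3, -0.6]
finger_gap: 0.0555
finger_force: 30.0
```

```bash
python3 - <<'E'
from h import *
for _ in range(4):
    c=shot("wrist");s=arm.read_state();print(np.round(s["position"],4),np.round(s["tool_rot"],4),np.round(s["wrist_force"],1),s["finger_gap"],np.abs(s["qd"]).max().round(4))
h=cv2.cvtColor(c["img"],cv2.COLOR_RGB2HSV);print(h[145:185,252].tolist())
w=-.3545;H=hull(c,[*s["position"][:2],w],D,.0565,.0645)[:,0];L=hull(c,[.5467,-.1988,w],D,.046,.0461)[:,0];print(H.min(0),L.min(0))
E
```

```text
[ 0.5461 -0.1988  0.0593] [-3.1416e+00 -1.0000e-04  2.7880e+00] [ 0.1 -0.8  0.5] 0.05579941906839995 0.0031
[ 0.5461 -0.1988  0.0593] [ 3.1416e+00 -1.0000e-04  2.7880e+00] [ 0.4  0.4 -0.2] 0.05581300188550742 0.0018
[ 0.5461 -0.1988  0.0594] [-3.1416e+00 -1.0000e-04  2.7880e+00] [-0.3 -0.2  0.3] 0.0554768676538343 0.0014
[ 0.5462 -0.1988  0.0594] [ 3.1416 -0.      2.788 ] [-0.4 -0.1  0. ] 0.0551725716636167 0.0027
[[109, 56, 87], [111, 179, 50], [112, 168, 50], [109, 181, 48], [106, 215, 51], [109, 179, 60], [108, 177, 95], [108, 190, 126], [109, 193, 143], [109, 189, 146], [108, 197, 145], [108, 204, 145], [108, 200, 145], [108, 196, 148], [109, 200, 144], [109, 194, 146], [109, 200, 145], [109, 192, 146], [108, 200, 143], [110, 186, 133], [111, 155, 97], [162, 59, 56], [10, 174, 69], [11, 200, 88], [13, 228, 113], [17, 233, 162], [18, 231, 217], [20, 244, 234], [20, 229, 234], [19, 231, 194], [18, 230, 101], [10, 98, 39], [158, 46, 22], [90, 24, 32], [90, 15, 34], [130, 37, 41], [90, 24, 32], [98, 28, 36], [124, 44, 41], [120, 28, 36]]
[195.80107 174.78757] [201.58272 171.82503]
```

```bash
python3 -c "
from cell import arm
print(arm.close_job())"
```

```text
the job is handed in; nothing more can be done
None
```

I handed the job in at about 29.5 s of the 70 s limit, and no verdict came back: the block and lift are seated in the jig, and the top piece is held level about 11 mm above the lift, centred to about 1 mm by camera.

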